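# Find the vial whose lid is not snapped shut and hold it open

## Task

Three flip-top vials stand in the clamp rack and the lid of one of them has not snapped shut: swing the rack's cam lever fully round to its stop to clamp the vials, then tap all three lids in turn, from the robot's left to its right, to find the one that gives under the finger. Lift that lid to 60 degrees open or more and finish while still holding it up, so that a colleague can pipette from the vial: do not let go. The other two lids stay shut, the vials stay down in the rack and clamped, and everything else on the bench is left where it stands.

Things in the scene. Friction and masses are not known exactly. Their poses are not given: they have to be found in the camera images.
- vial_rack: aluminium clamp rack screwed to the bench; base plate 162 x 276 x 12 mm. Origin: on the bench, under the middle of the row of three vials; its y axis runs along the row (to the robot's left), its x axis points away from the robot, from the cam lever past the pressure bar to the vials and the V-notched fence behind them. The vials stand 70 mm apart (at y = +70, 0 and -70 mm) on the plate, 12 mm above the bench. Fence and bar are at most 49 mm high
- cam_lever (a joint): cam lever in front of the bar, swings level, clockwise seen from above, and stays where it is left (5 to 8 N at the knob). 0 = released, pointing straight at the robot (the rack's -x); 1.571 rad = fully round at its stop, folded along the bar and pointing along the rack's +y (to the robot's left), vials clamped. It starts between 0 and 0.35
- lever_knob (a point): middle of the grip of the cam lever's upright black knob: 16 mm thick, 44 mm tall, this point 64 mm above the bench, 21 mm below the knob's top; the flat steel lever below it has its top 41 mm above the bench
- lever_pivot (a point): the lever's turning axis, at the height of lever_knob and 90 mm from it (70 mm in front of the rack's origin)
- vial_a: one of three like clear flip-top vials with a label, 40 mm across, standing loose in the rack until clamped, about 200 g. Origin: centre of its underside; x axis points from the tab to the hinge, z up. Their order in the row is drawn anew each time and the letters tell nothing of which lid is loose
- vial_b: one of three like clear flip-top vials with a label, 40 mm across, standing loose in the rack until clamped, about 200 g. Origin: centre of its underside; x axis points from the tab to the hinge, z up. Their order in the row is drawn anew each time and the letters tell nothing of which lid is loose
- vial_c: one of three like clear flip-top vials with a label, 40 mm across, standing loose in the rack until clamped, about 200 g. Origin: centre of its underside; x axis points from the tab to the hinge, z up. Their order in the row is drawn anew each time and the letters tell nothing of which lid is loose
- lid_a_top (a point): centre of the top of vial_a's round yellow lid, 44 mm across and 10 mm deep, 40.5 mm behind its tab point and 23 mm in front of its hinge; its top 90 mm above the vial's underside (102 mm above the bench)
- lid_a_tab (a point): grip point of the thumb tab of vial_a's lid, which sticks out 22 mm towards the robot and ends in an upturned lip: 16 mm wide (along the row), 7 mm thick, 17 mm tall, its top 12 mm above the lid's top. This point: middle of the lip, 5 mm above the lid's top; the hinge axis runs along the row 63.5 mm behind and 5 mm below it (level with the lid's top). Pinched lightly at its sides (20 to 40 N) the lip turns between the fingers as the lid comes up
- lid_a (a joint): angle of vial_a's lid in rad, about 0 at the start, growing as it opens up and back (to 1.9). Just one of the three lids is loose: it looks like the others but sinks under 2 N (0.14 rad: 3 mm at its centre, 5 mm at its front edge) and springs back. It lifts with 4 N at the tab and springs down when let go. A snapped lid neither gives nor lifts
- lid_b_top (a point): centre of the top of vial_b's round yellow lid, 44 mm across and 10 mm deep, 40.5 mm behind its tab point and 23 mm in front of its hinge; its top 90 mm above the vial's underside (102 mm above the bench)
- lid_b_tab (a point): grip point of the thumb tab of vial_b's lid, which sticks out 22 mm towards the robot and ends in an upturned lip: 16 mm wide (along the row), 7 mm thick, 17 mm tall, its top 12 mm above the lid's top. This point: middle of the lip, 5 mm above the lid's top; the hinge axis runs along the row 63.5 mm behind and 5 mm below it (level with the lid's top). Pinched lightly at its sides (20 to 40 N) the lip turns between the fingers as the lid comes up
- lid_b (a joint): angle of vial_b's lid in rad, about 0 at the start, growing as it opens up and back (to 1.9). Just one of the three lids is loose: it looks like the others but sinks under 2 N (0.14 rad: 3 mm at its centre, 5 mm at its front edge) and springs back. It lifts with 4 N at the tab and springs down when let go. A snapped lid neither gives nor lifts
- lid_c_top (a point): centre of the top of vial_c's round yellow lid, 44 mm across and 10 mm deep, 40.5 mm behind its tab point and 23 mm in front of its hinge; its top 90 mm above the vial's underside (102 mm above the bench)
- lid_c_tab (a point): grip point of the thumb tab of vial_c's lid, which sticks out 22 mm towards the robot and ends in an upturned lip: 16 mm wide (along the row), 7 mm thick, 17 mm tall, its top 12 mm above the lid's top. This point: middle of the lip, 5 mm above the lid's top; the hinge axis runs along the row 63.5 mm behind and 5 mm below it (level with the lid's top). Pinched lightly at its sides (20 to 40 N) the lip turns between the fingers as the lid comes up
- lid_c (a joint): angle of vial_c's lid in rad, about 0 at the start, growing as it opens up and back (to 1.9). Just one of the three lids is loose: it looks like the others but sinks under 2 N (0.14 rad: 3 mm at its centre, 5 mm at its front edge) and springs back. It lifts with 4 N at the tab and springs down when let go. A snapped lid neither gives nor lifts
- screw_jar: bystander, to be left alone: small white screw-cap jar, 56 mm wide, 60 mm tall. Origin: underside
- label_roll: bystander, to be left alone: roll of paper labels lying flat, 68 mm wide, 26 mm tall. Origin: underside
- tip_box: bystander, to be left alone: grey pipette-tip box with a clear lid, 87 x 117 x 63 mm. Origin: underside
- reagent_bottle: bystander, to be left alone: amber bottle, 60 mm wide, 130 mm tall. Origin: underside
- timer: bystander, to be left alone: flat white bench timer, 60 x 72 x 16 mm. Origin: underside
- pipette: bystander, to be left alone: grey hand pipette lying down, about 250 mm long, 30 mm high. Origin: underside
- specimen_pot: bystander, to be left alone: clear specimen pot with a white lid, 68 mm wide, 68 mm tall. Origin: underside
Mind the look-alikes: they are no part of the job. Leave any pink or turquoise look-alike of the vial_c alone.

How it is judged:
On the way, in this order (a step that is already met when the one before it is completed fails the run):
1. the cam lever is swung to its stop and clamps the vials (value of joint cam_lever above 1.42 rad), for 0.2 s.
2. the lid at the robot's left end of the row is tapped (((y of vial_a in the frame of vial_rack between 0.04 and 0.1 m and contact force between the fingers and vial_a above 1 N) or (y of vial_b in the frame of vial_rack between 0.04 and 0.1 m and contact force between the fingers and vial_b above 1 N) or (y of vial_c in the frame of vial_rack between 0.04 and 0.1 m and contact force between the fingers and vial_c above 1 N))), for 0.03 s.
3. the middle lid is tapped (((y of vial_a in the frame of vial_rack between -0.03 and 0.03 m and contact force between the fingers and vial_a above 1 N) or (y of vial_b in the frame of vial_rack between -0.03 and 0.03 m and contact force between the fingers and vial_b above 1 N) or (y of vial_c in the frame of vial_rack between -0.03 and 0.03 m and contact force between the fingers and vial_c above 1 N))), for 0.03 s.
4. the lid at the robot's right end of the row is tapped (((y of vial_a in the frame of vial_rack between -0.1 and -0.04 m and contact force between the fingers and vial_a above 1 N) or (y of vial_b in the frame of vial_rack between -0.1 and -0.04 m and contact force between the fingers and vial_b above 1 N) or (y of vial_c in the frame of vial_rack between -0.1 and -0.04 m and contact force between the fingers and vial_c above 1 N))), for 0.03 s.
5. the loose lid is lifted open by the fingers (((value of joint lid_a above 0.87 rad and contact force between the fingers and vial_a above 0.5 N) or (value of joint lid_b above 0.87 rad and contact force between the fingers and vial_b above 0.5 N) or (value of joint lid_c above 0.87 rad and contact force between the fingers and vial_c above 0.5 N))), for 0.2 s.
At the end, for the whole second after the job is handed in: The loose lid is held up by the fingers, still, at least 0.87 rad (50 degrees) open; the cam lever is within 0.15 rad of its stop; the other two lids are shut (under 0.1 rad); all three vials stand upright (within 0.1 rad) on the rack's plate (within 5 mm) (((value of joint lid_a above 0.87 rad and contact force between the fingers and vial_a above 0.5 N and velocity of joint lid_a between -0.2 and 0.2 rad/s and value of joint each of lid_b, lid_c below 0.1 rad) or (value of joint lid_b above 0.87 rad and contact force between the fingers and vial_b above 0.5 N and velocity of joint lid_b between -0.2 and 0.2 rad/s and value of joint each of lid_a, lid_c below 0.1 rad) or (value of joint lid_c above 0.87 rad and contact force between the fingers and vial_c above 0.5 N and velocity of joint lid_c between -0.2 and 0.2 rad/s and value of joint each of lid_a, lid_b below 0.1 rad)) and value of joint cam_lever above 1.42 rad and z of each of vial_a, vial_b, vial_c in the frame of vial_rack below 0.017 m and angle between each of vial_a, vial_b, vial_c's own z axis and vertical below 0.1 rad); the arm keeps its last pose, push and grip.
It fails at once if a vial is lifted out of the rack or tipped over (z of any of vial_a, vial_b, vial_c in the frame of vial_rack above 0.027 m or angle between any of vial_a, vial_b, vial_c's own z axis and vertical above 0.3 rad).
It fails at once if a bystander is moved by more than 30 mm (distance of any of screw_jar, label_roll, tip_box, reagent_bottle, timer, pipette, specimen_pot from where it was at the start of the episode above 0.03 m).
It also fails if it takes over 58 s, if anything falls off the work surface, if the arm or the gripper's body presses on something with over 40 N, if the wrist force passes 120 N, or if a joint passes its speed limit or range.

## Robot

A 7-joint arm with a two-finger parallel gripper is mounted at the origin on the work surface. World frame = base frame: x ahead of the robot, y to its left, z up, the work surface at z = 0. Lengths are in m, angles in rad, forces in N, time in s.
With the tool pointing down it reaches from about 0.4 to 0.925 m from the base axis. Payload 4.1 kg.
Tool frame: the origin (TCP) lies midway between the tips of the shut fingers; the grasp point (between the pads) lies grasp_offset behind it (grasp_offset is the distance from the TCP to the grasp point, in m); x points along the fingers, y is the direction in which the jaws open and shut, and the axes are right-handed (so a half turn about x gives the same grasp; the last joint's range is limited). The gripper opens to 85 mm and grips with 20 to 120 N. Pads are 22 mm wide; open, the fingers measure 114 mm over their backs; the gripper's body (76 mm by 85 mm) begins 54 mm behind the grasp point. The pads swing forward as they close: fully open they stand 13 mm farther back than shut.
Start: joints at [1.149, 0.398, 0.045, 1.537, -0.019, 1.207, -0.051], TCP at [0.206, -0.616, 0.231] pointing down, gripper open.
Joint ranges: [-2.82, 2.82], [-0.49, 2.23], [-1.37, 1.46], [0, 2.46], [-1.36, 4.5], [0.23, 2], [-2.94, 2.94]. Speed limits (rad/s): [2.57, 2.57, 3.14, 3.14, 3.14, 3.14, 3.14].

## Interface

Orientations are given as a rotation vector (axis times angle).
In Python, from rig import observe, get_image, sign_off, boxes_of, silhouettes, landmark_of, grasp_offset gives the robot as it stands.
- The arm moves only by the tool carry_out, never from a script. Its argument "deltas" is one flat list of numbers, 7 for each row, row after row: the turn, a rotation vector about the tool's x, y, z in rad, then the shift along the tool's x, y, z in cm, then the closure, from 0 (fully open) to 1 (shut). A call has 1 to 8 rows; each row is the pose to reach, as a shift and turn from the pose measured when the call began, along the tool's axes at that moment; what a row does not reach only later rows make up. A row lasts 1/12 s, in which the tool goes at most 41.7 mm and 7.16 degrees, less where a joint would pass 70% of its speed; a pose out of reach is approached as far as the arm can. A call with a gripper value outside its range is refused whole. The fingers move at their own pace and stop on an object; the grip force is fixed at half the most. Time passes only in rows, so rows that repeat a pose let the fingers close. It gives the time, the measured TCP pose, the force and the opening at its end, in the units of the state.
- observe(): the state, without advancing time (a new reading comes with each control period).
- get_image(name): name is "scene" or "top" or "wrist"; returns a dict with "color" (400x640x3 uint8, red, green, blue), "z_map" (400x640 float32, m along the optical axis (not along the pixel's ray), 0 where there is no reading), "fx", "fy", "cx", "cy" (pixels), "k1" (the pictures are not rectified: a ray, as slopes to the right and down, at radius r is drawn at 1 + k1 r^2 times it, then the intrinsics apply), "R" (3x3) and "t" (3): a world point X has camera coordinates R X + t; the wrist camera has in their place "T_tool_cam" (4x4, takes a point from camera to tool coordinates, whose origin is the TCP and whose axes are the tool frame's). Camera axes: x right, y down, z forward; pixel columns grow to the right and rows downward; lengths in m; the calibration is good to about 2 mm. A picture is of the moment at which its call begins: read the wrist's pose just before it.
- sign_off(): hands the job in, once; it reports no verdict.
Trained networks look in a picture, given as the dict that the camera call returned (one of the last four; its "shot" number tells which), for a name from the list of things; names that differ only in an ending like _2 or _b are one class to them, and where a whole thing is asked for, a point or a joint stands for the part that bears it (a point fixed in the world has none). Each returns a list of dicts, best first, with "confidence" (0 to 1); they miss things now and then, are a little off and sometimes report something else, mostly with a low value. They report only what shows in the picture. A call takes as long as a camera call. They do not tell look-alikes from the thing itself.
- boxes_of(label, picture): "centre" ([x, y, z] in m, in world coordinates, good to about 4 mm: the middle of the surface that is visible of it).
- silhouettes(label, picture): "region" (400x640 bool, what is visible of it).
- landmark_of(label, picture): "centre" ([x, y, z] in m, in world coordinates, good to about 4 mm: a listed point, or the origin of a listed thing).
The state is a dict: "t": time; "q": joint angles; "dq": joint speeds; "joint_torque": joint torques, N m; "tool_pos": TCP position; "tool_rot": TCP orientation; "force": force on the tool from outside, world axes, zero at the start; "ft_torque": the same for the moment, N m; "finger_gap": finger opening in m.
Only numpy, scipy, OpenCV 4.12 (cv2) and the standard library are available. Lean on these libraries where they do the work, as an engineer would, in place of code of your own. Each camera call takes 0.05 s, during which the arm holds its last target.

## Working session

There is one attempt and no reset: what is moved stays moved. The work goes in short steps, Python scripts to look and compute and a tool call to move; the robot and the scene stay as the last step left them, time stands still between calls to the robot, and variables do not carry over. Pictures are saved under pics/ and viewed, and the job is handed in when it is done.

Besides the shell and the picture viewer there is one more tool, called after ">>>" as name(argument=value, ...) on one line, values as JSON. carry_out: Moves the arm, as the interface text tells. Its arguments: {"type":"object","properties":{"deltas":{"type":"array"}},"required":["deltas"]}

```bash
ls; mkdir -p pics; python3 - <<'E'
from rig import *
import cv2
print(observe()); print(grasp_offset)
for n in ["scene","top"]:
    p=get_image(n); cv2.imwrite(f"pics/{n}0.png",p["color"][:,:,::-1])
    print(n,{k:p[k] for k in p if k not in("color","z_map")})
    for l in ["vial_rack","lever_knob","lever_pivot","vial_a","lid_a_top","lid_a_tab","lid_b_tab"]:
        try:
            for d in landmark_of(l,p): print(l,d["centre"],d["confidence"])
        except Exception as e: print(l,e)
E
```

```text
pics
{'t': 0.0, 'q': array([ 1.14900547,  0.39919497,  0.0450283 ,  1.53789591, -0.01871435,
        1.20688738, -0.05069779]), 'dq': array([0.00121034, 0.00053674, 0.00061241, 0.00096526, 0.00031218,
       0.00060542, 0.00062296]), 'joint_torque': array([ 3.58362240e-04, -4.75114667e+01,  1.36479948e+00, -2.54219002e+01,
        1.14757693e-02,  9.44733736e-03,  2.63140635e-06]), 'tool_pos': array([ 0.20601413, -0.61581447,  0.23025434]), 'tool_rot': array([ 2.04715966,  0.3354813 , -2.0480599 ]), 'force': array([-0.20674908, -0.24314418,  0.46496159]), 'ft_torque': array([-0.01710327, -0.00991399, -0.07042345]), 'finger_gap': 0.08527987530731691}
0.0187
scene {'fx': 470.4890037067526, 'fy': 470.4890037067526, 'cx': 310.3029731962806, 'cy': 198.45229700850365, 'k1': 0.025562519347978218, 'R': array([[-0.21148907,  0.97737836,  0.00197792],
       [ 0.74855149,  0.16327514, -0.64266001],
       [-0.62844493, -0.13443499, -0.76614894]]), 't': array([ 0.1152634 , -0.37223365,  1.682071  ]), 'shot': 1}
vial_rack [0.6512, 0.0433, 0.0015] 0.66
lever_knob [0.4979, 0.0791, 0.0624] 0.58
lev
[... 796 characters left out ...]
y([1.02912359e-03, 5.54205092e-01, 1.04908872e+00]), 'shot': 2}
vial_rack [0.656, 0.0405, 0.0013] 0.86
vial_rack [0.3996, -0.4302, 0.0002] 0.27
lever_knob [0.5025, 0.0719, 0.0653] 0.62
lever_pivot [0.5859, 0.047, 0.0658] 0.65
lever_pivot [0.4013, -0.4289, 0.0011] 0.64
lever_pivot [0.4904, -0.0922, -0.0009] 0.31
vial_a [0.6641, 0.1111, 0.0091] 0.85
vial_a [0.8271, -0.1214, -0.0015] 0.67
vial_a [0.5332, -0.2149, -0.0011] 0.65
vial_a [0.642, -0.0326, 0.0065] 0.59
vial_a [0.6553, 0.0392, 0.0107] 0.54
lid_a_top [0.662, 0.1099, 0.0994] 0.63
lid_a_top [0.6961, 0.2326, 0.0017] 0.53
lid_a_top [0.3323, 0.4237, -0.0028] 0.37
lid_a_tab [0.6227, 0.1094, 0.1048] 0.71
lid_b_tab [0.613, 0.0445, 0.1044] 0.55
```

View pics/scene0.png

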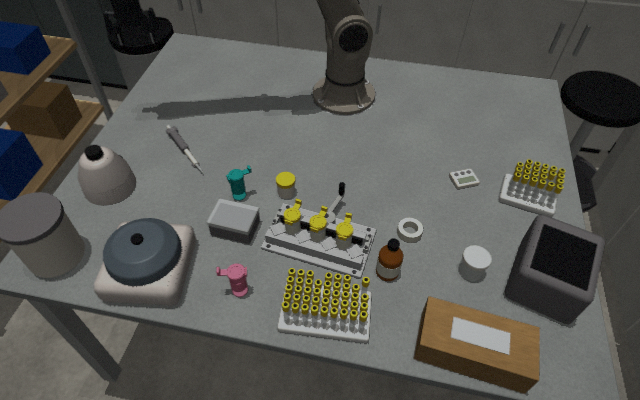

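View pics/top0.png

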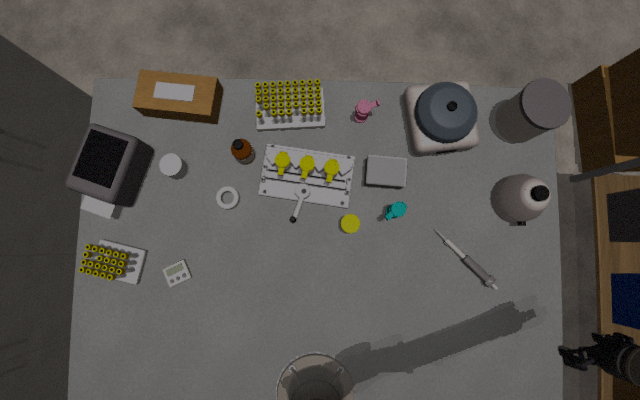

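The top view shows the rack around pixel (307,177), with three yellow lids at (282,160), (306,165) and (331,170). The lever points towards the robot, knob at (293,219). The turquoise and pink vials and the tube racks are decoys. Next I measure the lids and knob more precisely.

```bash
cat > h.py <<'E'
import numpy as np, cv2
from rig import *
from scipy.spatial.transform import Rotation as Ro
def cloud(p):
    v,u=np.mgrid[0:400,0:640]
    x=(u-p["cx"])/p["fx"]; y=(v-p["cy"])/p["fy"]
    xd,yd=x.copy(),y.copy()
    for _ in range(8):
        s=1+p["k1"]*(x*x+y*y); x,y=xd/s,yd/s
    z=p["z_map"]; C=np.stack([x*z,y*z,z],-1)
    if "R" in p: return (C-p["t"])@p["R"]
    o=observe(); T=p["T_tool_cam"]; C=C@T[:3,:3].T+T[:3,3]
    return C@Ro.from_rotvec(o["tool_rot"]).as_matrix().T+o["tool_pos"]
def yellow(p):
    h=cv2.cvtColor(p["color"],cv2.COLOR_RGB2HSV)
    return (h[...,0]>20)&(h[...,0]<36)&(h[...,1]>130)&(h[...,2]>70)&(p["z_map"]>0)
E
python3 - <<'E'
from h import *
o=observe(); print(Ro.from_rotvec(o["tool_rot"]).as_matrix().round(3))
for n in ["top","scene"]:
    p=get_image(n); W=cloud(p); m=yellow(p)&(W[...,2]>.085)&(W[...,2]<.13)&(abs(W[...,0]-.65)<.1)&(abs(W[...,1]-.04)<.13)
    k,lab,st,c=cv2.connectedComponentsWithStats(m.astype(np.uint8))
    for i in range(1,k):
        if st[i,4]<20: continue
        P=W[lab==i]; print(n,st[i],P.mean(0).round(4),P.min(0).round(3),P.max(0).round(3))
        L=P[(P[:,2]>.097)&(P[:,2]<.106)]
        if len(L)>10:
            (cx,cy),r=cv2.minEnclosingCircle(L[:,:2].astype(np.float32)); print('  circle',cx,cy,r)
        T=P[P[:,2]>.108]; print('  lip',T.mean(0).round(4) if len(T) else None,len(T))
    for l in ["lid_a_top","lid_a_tab","vial_a"]+["screw_jar","label_roll","tip_box","reagent_bottle"]:
        for d in landmark_of(l,p): print(n,l,np.round(d["centre"],4),d["confidence"])
    # knob: dark points z in .05-.09 near
    K=(W[...,2]>.05)&(W[...,2]<.095)&(p["color"].max(-1)<70)&(abs(W[...,0]-.51)<.06)&(abs(W[...,1]-.08)<.08)
    P=W[K]; print("knob",len(P),P.mean(0),P.min(0),P.max(0))
    c=p["color"][110:250,230:400] if n=="top" else p["color"][160:290,240:400]
    cv2.imwrite(f"pics/{n}1.png",cv2.resize(c,None,fx=4,fy=4,interpolation=2)[:,:,::-1])
E
```

```text
[[ 0.     0.317 -0.948]
 [-0.    -0.948 -0.317]
 [-1.     0.    -0.   ]]
top [275 152  15  23 231] [0.6545 0.111  0.1028] [0.617 0.091 0.096] [0.684 0.13  0.115]
  circle 0.6544196009635925 0.10819679498672485 0.02930521033704281
  lip [0.6195 0.1141 0.1134] 13
top [299 155  15  24 228] [0.6456 0.0426 0.1026] [0.608 0.023 0.095] [0.675 0.062 0.116]
  circle 0.6454387307167053 0.0399993397295475 0.029899990186095238
  lip [0.6115 0.0497 0.1133] 13
top [324 159  15  24 235] [ 0.6371 -0.0263  0.1027] [ 0.598 -0.046  0.097] [ 0.667 -0.007  0.117]
  circle 0.6375706791877747 -0.026464112102985382 0.02974960207939148
  lip [ 0.6028 -0.0199  0.1134] 15
top lid_a_top [0.6602 0.1121 0.094 ] 0.64
top lid_a_tab [0.6188 0.1121 0.1056] 0.5
top lid_a_tab [0.6643 0.1105 0.0122] 0.41
top vial_a [0.6562 0.0411 0.0109] 0.81
top vial_a [ 0.8301 -0.1208 -0.0037] 0.73
top vial_a [0.6623 0.1119 0.0096] 0.61
top vial_a [ 0.6404 -0.0337  0.0071] 0.61
top vial_a [ 0.5327 -0.2166  0.0029] 0.53
top vial_a [ 0.6471  0.4442 -0.0012] 0.36
top screw_jar [ 0.4902 -0.0902 -0.001 ] 0.64
top screw_jar [0.6627 0.1103 0
[... 955 characters left out ...]
0.0398 0.1054] 0.6
scene lid_a_tab [0.6628 0.106  0.1027] 0.47
scene vial_a [ 0.6472 -0.0291  0.0162] 0.96
scene vial_a [0.6532 0.0404 0.0104] 0.92
scene vial_a [ 8.270e-01 -1.219e-01 -8.000e-04] 0.71
scene vial_a [ 0.5323 -0.2172 -0.0026] 0.7
scene vial_a [0.6599 0.111  0.0091] 0.64
scene screw_jar [ 0.4911 -0.0863 -0.0015] 0.73
scene label_roll [ 5.605e-01  2.784e-01 -5.000e-04] 0.61
scene tip_box [ 0.6463 -0.1901 -0.0017] 0.85
scene tip_box [0.6503 0.4379 0.0022] 0.7
scene reagent_bottle [ 0.4955 -0.0871  0.0008] 0.68
scene reagent_bottle [ 6.966e-01  2.317e-01 -6.000e-04] 0.64
knob 66 [0.50312689 0.0788733  0.07312382] [0.49410575 0.07076433 0.05206239] [0.50896361 0.08658977 0.08919529]
```

View pics/top1.png

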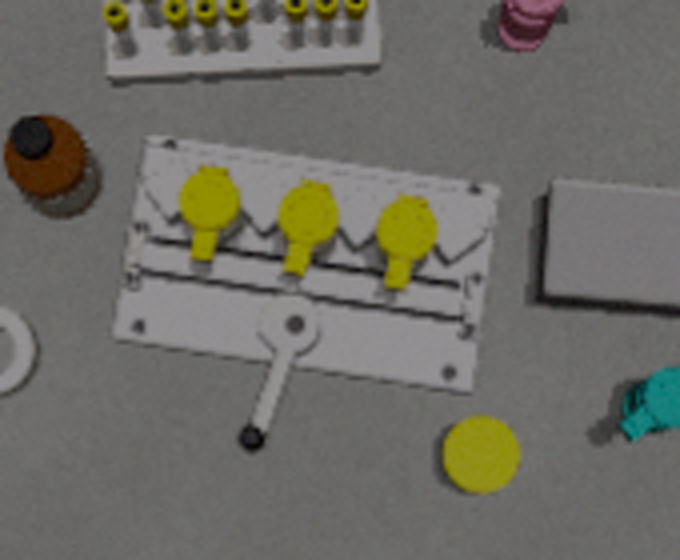

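View pics/scene1.png

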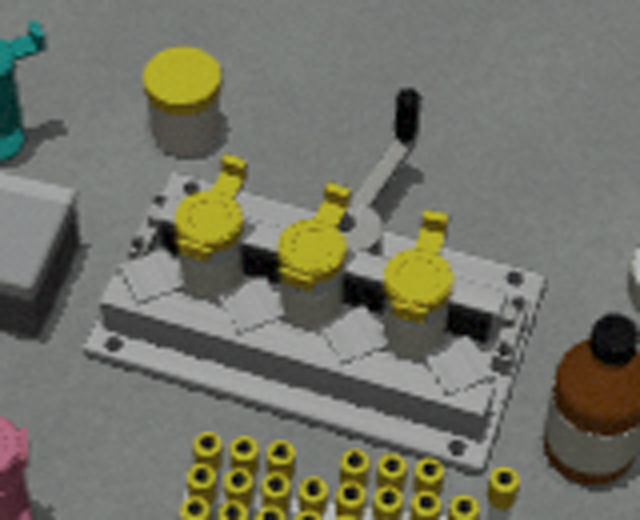

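```bash
cat >> h.py <<'E'
def delta(pos,zang=None,pitch=0.0,ref=None):
    """target TCP world, tool-z azimuth in deg for tool pointing down; pitch (deg): tilt tool about its y so fingers point forward"""
    o=ref or observe(); R0=Ro.from_rotvec(o["tool_rot"])
    R=R0
    if zang is not None:
        a=np.radians(zang); z=np.array([np.cos(a),np.sin(a),0]); x=np.array([0,0,-1.]); 
        R=Ro.from_matrix(np.stack([x,np.cross(z,x),z],1))*Ro.from_rotvec([0,np.radians(pitch),0])
    rv=(R0.inv()*R).as_rotvec(); d=R0.inv().apply(np.array(pos)-o["tool_pos"])*100
    return np.round(rv,3).tolist()+np.round(d,2).tolist()
E
python3 -c "
from h import *
print(delta((.4905,.044,.2),252))"
```

```text
[-0.934, 0.0, -0.0, 3.13, -53.61, -47.91]
```

>>> carry_out(deltas=[-0.12, 0, 0, 0.4, -6.7, -6, 1, -0.24, 0, 0, 0.8, -13.4, -12, 1, -0.36, 0, 0, 1.2, -20.1, -18, 1, -0.48, 0, 0, 1.6, -26.8, -24, 1, -0.6, 0, 0, 2, -33.5, -30, 1, -0.72, 0, 0, 2.4, -40.2, -36, 1, -0.84, 0, 0, 2.8, -46.9, -42, 1, -0.934, 0, 0, 3.1, -53.6, -47.9, 1])

```text
t: 2.27
tool_pos: [0.3386, -0.3088, 0.2168]
tool_rot: [1.433, 1.046, -1.433]
force: [1.0, -0.8, 0.5]
finger_gap: -0.0001
```

```bash
python3 -c "
from h import *
print(delta((.4905,.044,.2),252)); print(delta((.4905,.044,.052),252));print(observe()['q'])"
```

```text
[0.005, 0.001, -0.001, 1.66, 3.76, -38.23]
[0.005, 0.001, -0.001, 16.46, 3.74, -38.24]
[ 0.89701036  0.07282108 -0.26340978  1.98637438  0.02191604  1.08405033
  0.31536022]
```

>>> carry_out(deltas=[0, 0, 0, 1.5, 3.7, -38.2, 1, 0, 0, 0, 1.5, 3.7, -38.2, 1, 0, 0, 0, 1.5, 3.7, -38.2, 1, 0, 0, 0, 1.5, 3.7, -38.2, 1, 0, 0, 0, 1.5, 3.7, -38.2, 1, 0, 0, 0, 1.5, 3.7, -38.2, 1, 0, 0, 0, 1.5, 3.7, -38.2, 1, 0, 0, 0, 1.5, 3.7, -38.2, 1])

```text
t: 2.93
tool_pos: [0.4698, -0.0027, 0.2041]
tool_rot: [1.433, 1.044, -1.432]
force: [1.2, -0.9, 0.7]
finger_gap: 0.0001
```

```bash
python3 -c "
from h import *
print(delta((.4905,.044,.2),252)); print(delta((.4905,.044,.052),252));print(observe()['q'])"
```

```text
[0.005, 0.001, -0.002, 0.4, 0.55, -5.08]
[0.005, 0.001, -0.002, 15.2, 0.52, -5.09]
[ 0.47299189  0.12748523 -0.60344981  1.97263174  0.08470202  1.06370227
 -0.47690527]
```

>>> carry_out(deltas=[0, 0, 0, 0.4, 0.5, -5.1, 1, 0, 0, 0, 0.4, 0.5, -5.1, 1, 0, 0, 0, 0.4, 0.5, -5.1, 1])

```text
t: 3.18
tool_pos: [0.491, 0.0492, 0.2003]
tool_rot: [1.43, 1.05, -1.425]
force: [0.6, 0.1, -0.1]
finger_gap: 0.0003
```

```bash
python3 - <<'E'
from h import *
o=observe();print(o["tool_pos"],o["q"])
p=get_image("wrist"); cv2.imwrite("pics/w1.png",p["color"][:,:,::-1])
W=cloud(p)
K=(W[...,2]>.05)&(W[...,2]<.095)&(p["color"].max(-1)<70)&(abs(W[...,0]-.50)<.06)&(abs(W[...,1]-.08)<.06)
P=W[K]; print("knob",len(P),P.mean(0),P.min(0),P.max(0)); T=P[P[:,2]>.08]; print(len(T),T.mean(0),T.min(0),T.max(0))
for l in ["lever_knob","lever_pivot","lid_a_tab","lid_a_top"]:
    for d in landmark_of(l,p): print(l,np.round(d["centre"],4),d["confidence"])
print(delta((.4905,.044,.052),252))
E
```

```text
[0.49097221 0.04918576 0.20028871] [ 0.38935221  0.18307702 -0.64242663  1.92802232  0.12446934  1.0664901
 -0.60659391]
knob 484 [0.49853242 0.07466726 0.08023425] [0.48984733 0.06517544 0.0501972 ] [0.50639087 0.08187726 0.08639338]
410 [0.4982319  0.07378118 0.08347798] [0.48984733 0.06517544 0.08015867] [0.50618805 0.08176512 0.08639338]
lever_knob [0.5017 0.0756 0.0621] 0.85
lever_knob [ 0.6529  0.0417 -0.0007] 0.38
lever_pivot [0.5829 0.0499 0.0604] 0.66
lid_a_tab [0.6206 0.109  0.1052] 0.78
lid_a_tab [0.6545 0.0409 0.0011] 0.64
lid_a_top [0.6608 0.1081 0.101 ] 0.9
[0.002, 0.002, -0.002, 14.79, -0.0, -0.22]
```

View pics/w1.png

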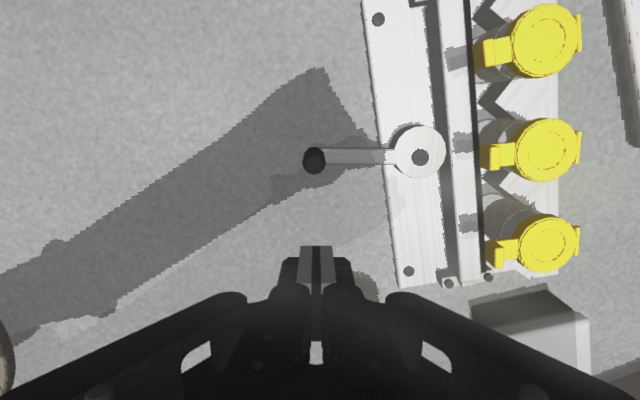

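>>> carry_out(deltas=[0, 0, 0, 4, 0, 0.1, 1, 0, 0, 0, 8, 0, 0.3, 1, 0, 0, 0, 12, 0, 0.5, 1, 0, 0, 0, 14.8, 0, 0.5, 1, 0, 0, 0, 14.8, 0, 0.5, 1])

```text
t: 3.85
tool_pos: [0.4831, 0.0344, 0.047]
tool_rot: [1.428, 1.046, -1.447]
force: [-0.9, 0.1, -0.0]
finger_gap: 0.0001
```

```bash
cat >> h.py <<'E'
def arc(th,off=0.0195,z=.052,P=(.585,.0495),r=.090):
    a=np.radians(th); t=np.array([np.sin(a),-np.cos(a)]); k=np.array(P)+r*np.array([np.cos(a),np.sin(a)])
    p=k-off*t
    return (p[0],p[1],z), np.degrees(np.arctan2(t[1],t[0]))+180
E
python3 - <<'E'
from h import *
o=observe(); print(o["tool_pos"],o["force"],o["q"])
for th in [163,158,152,146,140,134,128,122,116]:
    p,za=arc(th); print(th,delta(p,za))
E
```

```text
[0.4831025  0.03440183 0.04701661] [-0.93577184  0.1353873  -0.02895037] [ 0.32154072  0.39222506 -0.57198869  2.07925784  0.30699469  0.76250971
 -0.75772902]
163 [-0.018, 0.007, 0.008, -0.52, 0.25, -2.47]
158 [0.069, 0.007, 0.008, -0.52, 0.1, -3.26]
152 [0.174, 0.008, 0.008, -0.53, 0.01, -4.22]
146 [0.278, 0.008, 0.007, -0.54, 0.03, -5.19]
140 [0.383, 0.009, 0.007, -0.54, 0.14, -6.14]
134 [0.488, 0.009, 0.006, -0.55, 0.35, -7.08]
128 [0.593, 0.009, 0.006, -0.56, 0.66, -8.0]
122 [0.697, 0.01, 0.006, -0.57, 1.06, -8.87]
116 [0.802, 0.01, 0.005, -0.58, 1.56, -9.7]
```

>>> carry_out(deltas=[0, 0, 0, -0.5, 0.2, -1.6, 1, 0, 0, 0, -0.5, 0.2, -2.5, 1, 0.07, 0, 0, -0.5, 0.1, -3.3, 1, 0.17, 0, 0, -0.5, 0, -4.2, 1, 0.28, 0, 0, -0.5, 0, -5.2, 1, 0.38, 0, 0, -0.5, 0.1, -6.1, 1, 0.49, 0, 0, -0.5, 0.4, -7.1, 1, 0.59, 0, 0, -0.5, 0.7, -8, 1])

```text
t: 4.52
tool_pos: [0.5143, 0.1064, 0.053]
tool_rot: [1.828, 0.626, -1.853]
force: [-2.6, -5.6, 2.4]
finger_gap: 0.0002
```

```bash
python3 - <<'E'
from h import *
o=observe(); print(o["tool_pos"],o["force"],o["q"])
p=get_image("wrist"); cv2.imwrite("pics/w2.png",p["color"][:,:,::-1])
for th in [128,122,116,110,104,98,92,86,82]:
    p,za=arc(th); print(th,delta(p,za))
E
```

```text
[0.51433813 0.10643321 0.05301261] [-2.62067919 -5.57916012  2.3651157 ] [ 0.07693782  0.42460961 -0.44523679  1.98318373  0.25477555  0.80048684
 -1.4265935 ]
128 [-0.005, 0.01, 0.001, 0.13, -0.1, 0.13]
122 [0.099, 0.01, 0.0, 0.12, -0.26, -0.82]
116 [0.204, 0.01, -0.0, 0.11, -0.32, -1.78]
110 [0.309, 0.01, -0.001, 0.1, -0.28, -2.75]
104 [0.413, 0.01, -0.001, 0.09, -0.14, -3.7]
98 [0.518, 0.01, -0.002, 0.08, 0.1, -4.63]
92 [0.623, 0.01, -0.002, 0.07, 0.44, -5.54]
86 [0.728, 0.01, -0.003, 0.06, 0.87, -6.4]
82 [0.797, 0.01, -0.003, 0.05, 1.2, -6.95]
```

View pics/w2.png

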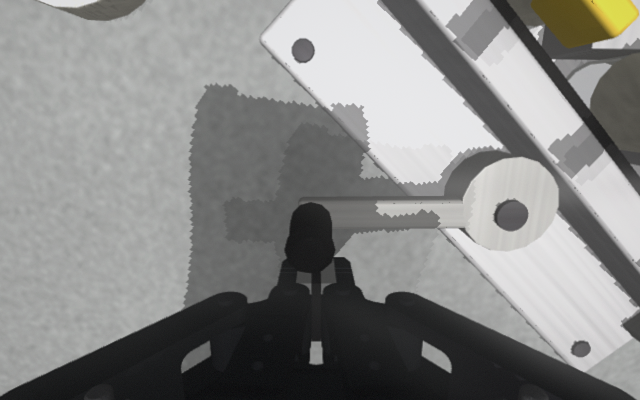

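```bash
python3 - <<'E'
from h import *
p=get_image("wrist"); print(p["T_tool_cam"].round(3))
E
```

```text
[[ 0.001 -0.259  0.966 -0.142]
 [ 1.     0.    -0.001  0.001]
 [-0.     0.966  0.259 -0.066]
 [ 0.     0.     0.     1.   ]]
```

>>> carry_out(deltas=[0.1, 0, 0, 0.1, -0.3, -0.8, 1, 0.2, 0, 0, 0.1, -0.3, -1.8, 1, 0.31, 0, 0, 0.1, -0.3, -2.7, 1, 0.41, 0, 0, 0.1, -0.2, -3.7, 1, 0.52, 0, 0, 0.1, 0.1, -4.6, 1, 0.62, 0, 0, 0.1, 0.4, -5.5, 1, 0.73, 0, 0, 0.1, 0.9, -6.4, 1, 0.78, 0, 0, 0.1, 1.1, -6.8, 1])

```text
t: 5.28
tool_pos: [0.5746, 0.1401, 0.0523]
tool_rot: [-2.152, 0.136, 2.177]
force: [-7.2, -3.0, 3.9]
finger_gap: -0.0003
```

```bash
python3 - <<'E'
from h import *
o=observe(); print(o["tool_pos"],o["force"],o["q"])
p=get_image("wrist"); cv2.imwrite("pics/w3.png",p["color"][:,:,::-1])
for th in [86,82.7,80]:
    p,za=arc(th,off=.018); print(th,delta(p,za))
E
```

```text
[0.57462136 0.140082   0.05231798] [-7.21712301 -2.97611212  3.87127953] [-0.11460294  0.50175931 -0.25664761  1.82815871  0.16731839  0.84629119
 -2.14216162]
86 [-0.048, 0.01, -0.008, 0.03, -0.01, 0.19]
82.7 [0.01, 0.01, -0.008, 0.03, -0.12, -0.33]
80 [0.057, 0.01, -0.008, 0.02, -0.19, -0.76]
```

View pics/w3.png

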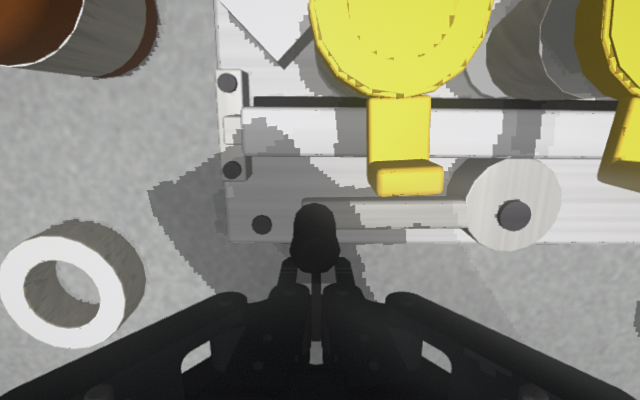

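Nearly round: in the wrist view the lever is almost parallel to the bar. I push on until it meets the stop.

>>> carry_out(deltas=[0.01, 0, 0, 0, -0.1, -0.5, 1, 0.01, 0, 0, 0, -0.1, -0.9, 1, 0.01, 0, 0, 0, -0.1, -1.3, 1, 0.01, 0, 0, 0, -0.1, -1.3, 1])

```text
t: 5.67
tool_pos: [0.5764, 0.1403, 0.052]
tool_rot: [-2.125, 0.148, 2.2]
force: [-25.4, -0.8, 16.9]
finger_gap: 0.0
```

```bash
python3 - <<'E'
from h import *
o=observe(); print(o["tool_pos"],o["force"],o["q"])
p=get_image("wrist"); cv2.imwrite("pics/w4.png",p["color"][:,:,::-1])
for l in ["lever_knob","lever_pivot"]:
    for d in landmark_of(l,p): print(l,np.round(d["centre"],4),d["confidence"])
E
```

```text
[0.57637987 0.14026675 0.05204972] [-25.44662116  -0.82907596  16.85493315] [-0.1131156   0.51657304 -0.2570716   1.80426835  0.16048461  0.87840179
 -2.14049084]
lever_knob [0.5977 0.1409 0.0623] 0.94
lever_pivot [0.5798 0.052  0.0642] 0.86
```

View pics/w4.png

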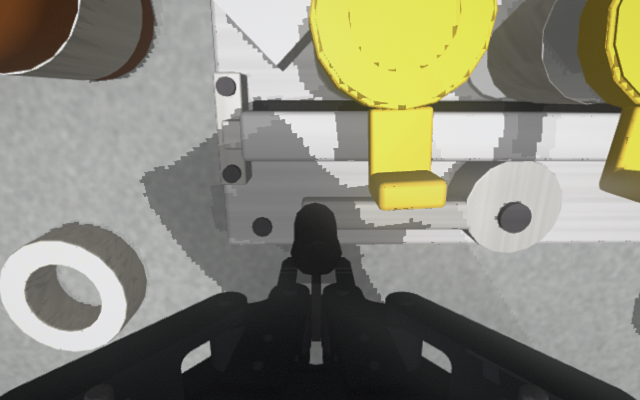

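>>> carry_out(deltas=[0, 0, 0, 0, 0, 1.5, 1, 0, 0, 0, -2, 0, 2.5, 1, 0, 0, 0, -6, 0, 2.5, 1, 0, 0, 0, -10, 0, 2.5, 1, 0, 0, 0, -13, 4, 2, 1, 0, 0, 0, -14, 8, 2, 1, 0, 0, 0, -14, 10, 2, 1, 0, 0, 0, -14, 10, 2, 1])

```text
t: 6.48
tool_pos: [0.5504, 0.0367, 0.1975]
tool_rot: [-2.13, 0.159, 2.19]
force: [-0.8, -0.9, -0.9]
finger_gap: -0.0001
```

```bash
cat > look.py <<'E'
from h import *
import sys
o=observe(); print(o["tool_pos"],o["force"].round(2),o["q"].round(2),o["t"])
for n in sys.argv[2:]:
    p=get_image(n); W=cloud(p); cv2.imwrite(f"pics/{n}_{sys.argv[1]}.png",p["color"][:,:,::-1])
    m=yellow(p)&(W[...,2]>.085)&(W[...,2]<.13)&(abs(W[...,0]-.65)<.1)&(abs(W[...,1]-.04)<.13)
    k,lab,st,c=cv2.connectedComponentsWithStats(m.astype(np.uint8))
    for i in range(1,k):
        if st[i,4]<60: continue
        P=W[lab==i]; print(n,st[i],P.mean(0).round(4),P.min(0).round(3),P.max(0).round(3))
        L=P[(P[:,2]>.097)&(P[:,2]<.106)]
        print('  topplane',L.mean(0).round(4), 'far pts z', np.median(L[:,2]).round(4))
        T=P[P[:,2]>.110]; print('  lip',T.mean(0).round(4) if len(T) else None,len(T))
    for l in ["lid_a_top","lid_a_tab","vial_a","lever_knob","lever_pivot"]:
        for d in landmark_of(l,p):
            if d["confidence"]>.5: print(n,l,np.round(d["centre"],4),d["confidence"])
E
python3 look.py 5 wrist top scene
```

```text
[0.55037392 0.03671121 0.19749835] [-0.76 -0.91 -0.87] [ 0.05  0.28 -0.24  1.79  0.08  1.12 -1.92] 6.4833
wrist [ 251    1   70  119 5273] [0.6491 0.0453 0.1017] [0.61  0.023 0.091] [0.679 0.066 0.115]
  topplane [0.6511 0.045  0.1011] far pts z 0.1011
  lip [0.6141 0.0524 0.1128] 273
wrist [ 363    1   70  118 5230] [ 0.6406 -0.0232  0.1014] [ 0.601 -0.045  0.092] [ 0.671 -0.003  0.115]
  topplane [ 0.6425 -0.0236  0.1009] far pts z 0.1009
  lip [ 0.6055 -0.0172  0.1125] 274
wrist [ 136    2   74  119 5535] [0.6573 0.1135 0.1018] [0.618 0.092 0.091] [0.687 0.136 0.115]
  topplane [0.6594 0.1136 0.1013] far pts z 0.1013
  lip [0.6219 0.1161 0.1129] 293
wrist lid_a_top [0.6631 0.1072 0.0976] 0.61
wrist lid_a_tab [0.6221 0.1091 0.1079] 0.57
wrist vial_a [ 0.5334 -0.2165 -0.0006] 0.87
wrist vial_a [0.6631 0.1071 0.0129] 0.84
wrist vial_a [ 0.643  -0.0269  0.0146] 0.82
wrist vial_a [0.6539 0.0423 0.0121] 0.55
wrist lever_knob [0.5966 0.1402 0.0641] 0.7
wrist lever_pivot [0.5826 0.0496 0.0606] 0.74
top [324 159  15  23 232] [ 0.6379 -0.0265  0.1027] [ 0.601 -0.047  0.095] [ 0.667 -0.007  
[... 405 characters left out ...]
8] 18
scene [309 206  19  27 296] [0.6506 0.0434 0.1031] [0.61  0.021 0.088] [0.68  0.063 0.118]
  topplane [0.6521 0.0431 0.1027] far pts z 0.103
  lip [0.6152 0.0497 0.1139] 18
scene [336 213  17  28 302] [0.6598 0.112  0.1029] [0.618 0.091 0.089] [0.689 0.132 0.117]
  topplane [0.6607 0.1117 0.1026] far pts z 0.1028
  lip [0.6233 0.1148 0.1138] 17
scene lid_a_top [0.6606 0.1073 0.1019] 0.56
scene lid_a_tab [0.621  0.1082 0.1072] 0.51
scene vial_a [0.6615 0.1053 0.0112] 0.87
scene vial_a [0.6503 0.0438 0.009 ] 0.72
scene vial_a [ 0.6474 -0.0312  0.0144] 0.66
scene vial_a [ 0.825  -0.1253 -0.0011] 0.61
scene vial_a [ 0.5306 -0.2182 -0.0016] 0.59
scene lever_pivot [0.5803 0.0504 0.0652] 0.59
```

View pics/wrist_5.png

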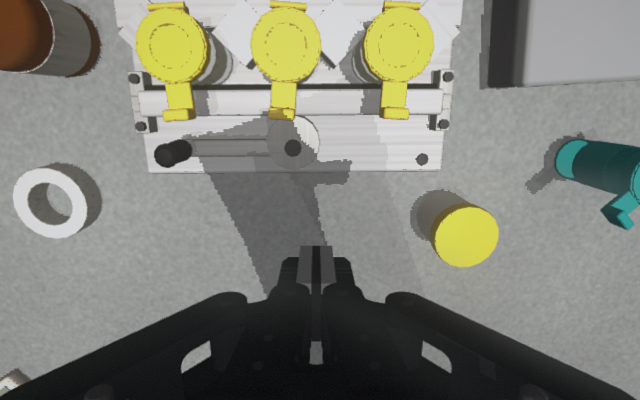

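```bash
python3 - <<'E'
from h import *
print(delta((.659,.110,.13),172.7))
E
```

```text
[0.003, 0.033, -0.014, 5.96, -7.91, -10.31]
```

>>> carry_out(deltas=[0, 0.03, -0.01, 0, -4, -3, 1, 0, 0.03, -0.01, 0, -7.9, -6, 1, 0, 0.03, -0.01, 2, -7.9, -9, 1, 0, 0.03, -0.01, 4, -7.9, -10.3, 1, 0, 0.03, -0.01, 6, -7.9, -10.3, 1, 0, 0.03, -0.01, 6, -7.9, -10.3, 1, 0, 0.03, -0.01, 6, -7.9, -10.3, 1])

```text
t: 7.97
tool_pos: [0.6578, 0.1097, 0.1282]
tool_rot: [-2.152, 0.139, 2.167]
force: [-0.4, 0.8, -0.7]
finger_gap: -0.0002
```

```bash
python3 - <<'E'
from h import *
print(observe()["force"],delta((.659,.110,.106),172.7))
E
```

```text
[-0.36327503  0.78543335 -0.74878912] [0.004, 0.006, -0.005, 2.22, -0.06, -0.13]
```

>>> carry_out(deltas=[0, 0, 0, 1.2, 0, 0, 1, 0, 0, 0, 2.1, 0, 0, 1, 0, 0, 0, 2.1, 0, 0, 1])

```text
t: 8.22
tool_pos: [0.6561, 0.1092, 0.1059]
tool_rot: [-2.15, 0.14, 2.17]
force: [0.7, 1.1, -0.3]
finger_gap: 0.0001
```

>>> carry_out(deltas=[0, 0, 0, 0.3, 0, 0, 1, 0, 0, 0, 0.3, 0, 0, 1])

```text
t: 8.38
tool_pos: [0.6556, 0.109, 0.1026]
tool_rot: [-2.149, 0.14, 2.171]
force: [-0.8, 0.6, 0.3]
finger_gap: -0.0001
```

>>> carry_out(deltas=[0, 0, 0, 0.2, 0, 0, 1, 0, 0, 0, 0.2, 0, 0, 1])

```text
t: 8.55
tool_pos: [0.6561, 0.1091, 0.1022]
tool_rot: [-2.151, 0.14, 2.169]
force: [-1.4, -0.8, 4.8]
finger_gap: 0.0001
```

>>> carry_out(deltas=[0, 0, 0, 0.2, 0, 0, 1, 0, 0, 0, 0.2, 0, 0, 1])

```text
t: 8.72
tool_pos: [0.6562, 0.1091, 0.1021]
tool_rot: [-2.151, 0.14, 2.168]
force: [-3.6, 0.3, 6.7]
finger_gap: -0.0002
```

>>> carry_out(deltas=[0, 0, 0, -1.6, 0, 0, 1, 0, 0, 0, -1.6, 3.5, 0, 1, 0, 0, 0, -1.6, 7, 0, 1, 0, 0, 0, -1.6, 7, 0, 1, 0, 0, 0, -1, 7, 0, 1, 0, 0, 0, -0.5, 7, 0, 1, 0, 0, 0, -0.5, 7, 0, 1])

```text
t: 9.3
tool_pos: [0.6465, 0.0413, 0.1061]
tool_rot: [-2.149, 0.137, 2.171]
force: [-0.8, 0.4, 0.2]
finger_gap: -0.0
```

>>> carry_out(deltas=[0, 0, 0, 0.3, 0, 0, 1, 0, 0, 0, 0.3, 0, 0, 1])

```text
t: 9.47
tool_pos: [0.6458, 0.0432, 0.102]
tool_rot: [-2.148, 0.134, 2.174]
force: [-0.5, -0.1, 0.1]
finger_gap: -0.0001
```

>>> carry_out(deltas=[0, 0, 0, 0.3, 0, 0, 1, 0, 0, 0, 0.3, 0, 0, 1])

```text
t: 9.63
tool_pos: [0.6461, 0.044, 0.0991]
tool_rot: [-2.15, 0.132, 2.174]
force: [0.3, 0.6, 0.5]
finger_gap: 0.0001
```

>>> carry_out(deltas=[0, 0, 0, 0.2, 0.1, 0, 1, 0, 0, 0, 0.2, 0.1, 0, 1])

```text
t: 9.8
tool_pos: [0.6463, 0.044, 0.0986]
tool_rot: [-2.15, 0.131, 2.173]
force: [-2.8, 0.5, 7.5]
finger_gap: -0.0
```

>>> carry_out(deltas=[0, 0, 0, 0.2, 0, 0, 1, 0, 0, 0, 0.2, 0, 0, 1])

```text
t: 9.97
tool_pos: [0.6464, 0.0441, 0.0985]
tool_rot: [-2.151, 0.131, 2.173]
force: [-4.7, -1.3, 10.3]
finger_gap: 0.0005
```

>>> carry_out(deltas=[0, 0, 0, -1.9, 0, 0, 1, 0, 0, 0, -1.9, 3.5, 0, 1, 0, 0, 0, -1.9, 7, 0, 1, 0, 0, 0, -1.9, 7.2, 0, 1, 0, 0, 0, -1.3, 7.2, 0, 1, 0, 0, 0, -0.8, 7.2, 0, 1, 0, 0, 0, -0.8, 7.2, 0, 1])

```text
t: 10.55
tool_pos: [0.6369, -0.0255, 0.105]
tool_rot: [-2.148, 0.128, 2.177]
force: [-0.1, 0.9, 0.0]
finger_gap: -0.0001
```

>>> carry_out(deltas=[0, 0, 0, 0.3, 0, 0, 1, 0, 0, 0, 0.3, 0, 0, 1])

```text
t: 10.72
tool_pos: [0.6374, -0.0238, 0.1023]
tool_rot: [-2.15, 0.124, 2.177]
force: [-0.4, 0.5, 0.3]
finger_gap: 0.0002
```

>>> carry_out(deltas=[0, 0, 0, 0.2, 0, 0, 1, 0, 0, 0, 0.2, 0, 0, 1])

```text
t: 10.88
tool_pos: [0.6376, -0.0236, 0.102]
tool_rot: [-2.151, 0.125, 2.179]
force: [-4.4, -1.3, 10.3]
finger_gap: -0.0002
```

>>> carry_out(deltas=[0, 0, 0, 0.2, 0, 0, 1, 0, 0, 0, 0.2, 0, 0, 1])

```text
t: 11.05
tool_pos: [0.6376, -0.0236, 0.1021]
tool_rot: [-2.152, 0.125, 2.18]
force: [-4.4, -1.5, 12.1]
finger_gap: 0.0004
```

Left and right lids were firm at z = 0.102 with 5–12 N. The middle lid sank to 0.0985 before it resisted, so the middle one is loose. Next I back away, tilt the tool and locate its tab.

```bash
python3 - <<'E'
from h import *
print(delta((.545,.05,.17),170,35))
E
```

```text
[0.063, 0.623, 0.014, -6.7, -6.25, 10.1]
```

>>> carry_out(deltas=[0, 0, 0, -3, 0, 0, 1, 0, 0, 0, -5.5, -1, 0, 1, 0.02, 0.1, 0, -6.7, -3, 3, 0.5, 0.03, 0.22, 0, -6.7, -5, 6, 0.5, 0.04, 0.35, 0, -6.7, -6.2, 9, 0.5, 0.06, 0.47, 0.01, -6.7, -6.2, 10, 0.5, 0.06, 0.58, 0.01, -6.7, -6.2, 10, 0.5, 0.06, 0.62, 0.01, -6.7, -6.2, 10, 0.5])

```text
t: 11.72
tool_pos: [0.545, 0.048, 0.1697]
tool_rot: [-2.683, 0.237, 1.462]
force: [0.2, -0.9, -0.0]
finger_gap: 0.0426
```

```bash
python3 look.py 6 wrist; python3 -c "
from h import *
print(delta((.545,.05,.17),170,35),observe()['finger_gap'])"
```

```text
[0.54499665 0.04804939 0.16967333] [ 0.19 -0.9  -0.  ] [-0.13  0.05 -0.2   2.27  0.76  0.41 -2.72] 11.7167
wrist [ 367   96   61   79 3345] [ 0.6368 -0.0275  0.1008] [ 0.598 -0.051  0.091] [ 0.668 -0.008  0.113]
  topplane [ 0.6397 -0.0284  0.1002] far pts z 0.1002
  lip [ 0.6029 -0.0222  0.1117] 236
wrist [ 270   99   61   80 3315] [0.6456 0.0405 0.1008] [0.608 0.018 0.09 ] [0.678 0.061 0.113]
  topplane [0.6486 0.0401 0.1001] far pts z 0.1001
  lip [0.6119 0.0478 0.1117] 235
wrist [ 171  102   63   89 3581] [0.6526 0.1087 0.1007] [0.616 0.088 0.09 ] [0.686 0.13  0.114]
  topplane [0.6562 0.109  0.1   ] far pts z 0.1
  lip [0.6198 0.1118 0.1116] 246
wrist lid_a_top [0.662  0.1084 0.0968] 0.63
wrist lid_a_tab [0.6238 0.1071 0.109 ] 0.75
wrist vial_a [ 0.8287 -0.1238  0.0023] 0.96
wrist vial_a [0.6654 0.1083 0.0125] 0.73
wrist vial_a [0.6521 0.0431 0.0163] 0.72
wrist vial_a [ 0.641  -0.0286  0.0153] 0.72
wrist vial_a [ 0.5315 -0.2179  0.001 ] 0.58
wrist lever_knob [0.5984 0.1398 0.0648] 0.93
wrist lever_pivot [0.5818 0.0502 0.0606] 0.83
[0.0, 0.039, -0.006, -0.17, -0.29, 0.42] 0.04232244410402782
```

View pics/wrist_6.png

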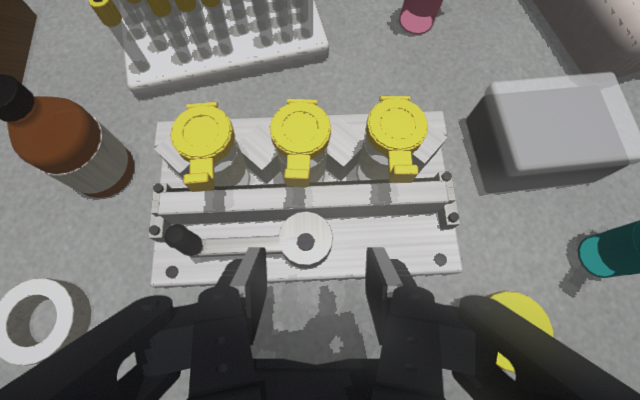

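```bash
python3 - <<'E'
from h import *
print(delta((.596,.0535,.139),169,30));print(delta((.6204,.0488,.0957),169,30))
E
```

```text
[0.015, -0.048, 0.003, 5.11, -1.55, -2.07]
[0.015, -0.048, 0.003, 10.09, -1.55, -1.82]
```

>>> carry_out(deltas=[0.01, -0.05, 0, 3, -1, -2, 0.5, 0.01, -0.05, 0, 5.1, -1.5, -2, 0.5, 0.01, -0.05, 0, 5.1, -1.5, -2, 0.5, 0.01, -0.05, 0, 5.1, -1.5, -2, 0.5])

```text
t: 12.35
tool_pos: [0.5961, 0.0527, 0.1377]
tool_rot: [-2.628, 0.248, 1.524]
force: [-0.5, 0.5, 0.3]
finger_gap: 0.0428
```

```bash
python3 look.py 7 wrist|grep -E "^\[|lip|tab"; python3 -c "
from h import *
print(delta((.596,.0535,.139),169,30));print(delta((.6204,.0488,.0957),169,30))"
```

```text
[0.59606925 0.0526849  0.13774673] [-0.46  0.54  0.29] [-0.13  0.2  -0.18  2.16  0.73  0.41 -2.67] 12.35
  lip [ 0.6048 -0.0213  0.1141] 388
  lip [0.6138 0.0485 0.1142] 398
  lip [0.6216 0.112  0.1142] 418
wrist lid_a_tab [0.6212 0.1085 0.1065] 0.56
[0.005, 0.001, 0.003, 0.08, -0.06, -0.04]
[0.005, 0.001, 0.003, 5.07, -0.05, -0.03]
```

View pics/wrist_7.png

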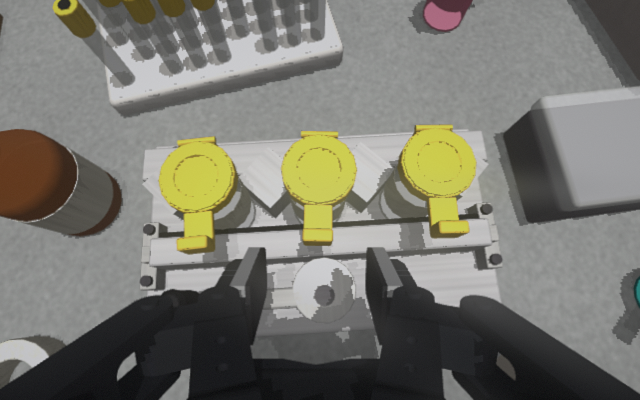

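The middle tab sits at column 317, centred between the jaws and parallel to them. I advance straight along the fingers, then close.

>>> carry_out(deltas=[0, 0, 0, 2, 0, 0, 0.5, 0, 0, 0, 4, 0, 0, 0.5, 0, 0, 0, 5, 0, 0, 0.5, 0, 0, 0, 5, 0, 0, 0.5])

```text
t: 12.98
tool_pos: [0.6191, 0.0478, 0.0946]
tool_rot: [-2.629, 0.248, 1.524]
force: [-0.8, 0.0, -0.2]
finger_gap: 0.0428
```

>>> carry_out(deltas=[0, 0, 0, 0, 0, 0, 1, 0, 0, 0, 0, 0, 0, 1, 0, 0, 0, 0, 0, 0, 1, 0, 0, 0, 0, 0, 0, 1, 0, 0, 0, 0, 0, 0, 1])

```text
t: 13.4
tool_pos: [0.619, 0.0478, 0.0953]
tool_rot: [-2.63, 0.248, 1.523]
force: [-1.7, 0.7, 0.7]
finger_gap: 0.0145
```

```bash
python3 look.py 8 wrist scene|grep -E "^\[|lip|tab"; python3 -c "
from h import *
print(delta((.6204,.0488,.0957),169,30))"
```

```text
[0.61903146 0.04781194 0.09528102] [-1.67  0.66  0.71] [-0.17  0.3  -0.11  2.15  0.88  0.33 -2.81] 13.4
  lip [ 0.6055 -0.0215  0.1134] 710
  lip [0.6146 0.0488 0.1132] 692
  lip [0.6222 0.1115 0.1135] 795
wrist lid_a_tab [0.6202 0.1095 0.1069] 0.92
wrist lid_a_tab [0.6544 0.0425 0.099 ] 0.68
  lip [ 0.6068 -0.0204  0.1142] 18
  lip [0.6155 0.0495 0.1144] 14
  lip [0.6234 0.1147 0.1143] 17
scene lid_a_tab [0.6205 0.1132 0.1066] 0.76
scene lid_a_tab [3.321e-01 4.192e-01 3.000e-04] 0.51
[0.005, 0.003, 0.001, -0.03, -0.12, -0.14]
```

View pics/wrist_8.png

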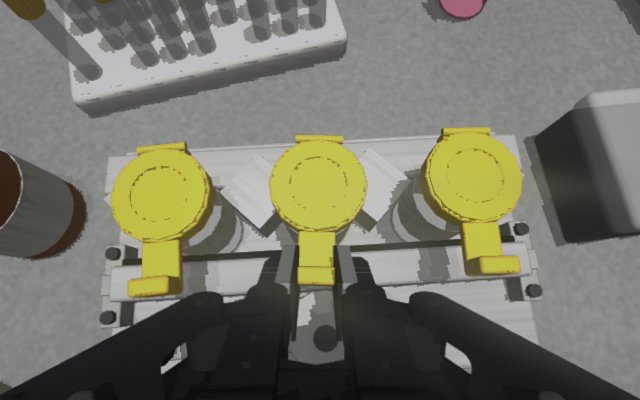

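```bash
cat > lift.py <<'E'
from h import *
import json,sys
# reference grip pose
f=None
R0=Ro.from_rotvec([-2.63,.248,1.523]); T0=np.array([.6190,.0478,.0953])
x=R0.as_matrix()[:,0]; fw=np.array([x[0],x[1],0]); fw/=np.linalg.norm(fw); up=np.array([0,0,1.]); ax=R0.as_matrix()[:,1]
lip=T0-.013*x; H=lip+.0635*fw; H[2]=lip[2]-.005
def pose(phi,k=.6):
    c,s=np.cos(np.radians(phi)),np.sin(np.radians(phi))
    L=H+fw*(-.0635*c+.005*s)+up*(.0635*s+.005*c)
    R=Ro.from_rotvec(-ax*np.radians(phi*k))*R0
    return L+.013*R.as_matrix()[:,0],R
o=observe(); Rc=Ro.from_rotvec(o["tool_rot"])
print("lip",lip,"H",H,"q",o["q"].round(2),o["force"].round(1),o["tool_pos"])
for phi in map(float,sys.argv[1:]):
    p,R=pose(phi); print(phi,(Rc.inv()*R).as_rotvec().round(3),(Rc.inv().apply(p-o["tool_pos"])*100).round(2))
E
python3 lift.py 0 4 8 12 16 20 24 28 32
```

```text
lip [0.61264395 0.04902126 0.10657427] H [0.67500328 0.03703946 0.10157427] q [-0.17  0.3  -0.11  2.15  0.88  0.33 -2.81] [-2.8  0.7  2.9] [0.6191172  0.04782313 0.09468314]
0.0 [0.    0.001 0.   ] [-0.06  0.   -0.02]
4.0 [ 0.    -0.041  0.   ] [-0.42  0.01 -0.23]
8.0 [ 0.    -0.083  0.   ] [-0.76  0.01 -0.46]
12.0 [ 0.    -0.125  0.   ] [-1.08  0.01 -0.72]
16.0 [ 0.    -0.167  0.   ] [-1.39  0.01 -1.  ]
20.0 [ 0.    -0.209  0.   ] [-1.67  0.01 -1.3 ]
24.0 [ 0.    -0.251  0.   ] [-1.93  0.01 -1.61]
28.0 [ 0.    -0.293  0.   ] [-2.16  0.01 -1.95]
32.0 [ 0.    -0.334  0.   ] [-2.37  0.01 -2.3 ]
```

>>> carry_out(deltas=[0, -0.04, 0, -0.4, 0, -0.2, 1, 0, -0.08, 0, -0.8, 0, -0.5, 1, 0, -0.12, 0, -1.1, 0, -0.7, 1, 0, -0.17, 0, -1.4, 0, -1, 1, 0, -0.17, 0, -1.4, 0, -1, 1])

```text
t: 14.42
tool_pos: [0.6204, 0.0469, 0.1105]
tool_rot: [-2.473, 0.237, 1.738]
force: [0.2, 1.5, -7.2]
finger_gap: 0.0143
```

```bash
python3 lift.py 16 20 24 28 32 36 40 44 48; python3 -c "
from h import *
p=get_image('wrist'); cv2.imwrite('pics/w9.png',p['color'][:,:,::-1])"
```

```text
lip [0.61264395 0.04902126 0.10657427] H [0.67500328 0.03703946 0.10157427] q [ 0.06  0.33 -0.33  2.    0.47  0.56 -2.37] [ 0.2  1.5 -7.2] [0.62039162 0.04689086 0.11047696]
16.0 [-0.004  0.008 -0.   ] [-0.1  -0.06 -0.07]
20.0 [-0.004 -0.034 -0.   ] [-0.43 -0.06 -0.32]
24.0 [-0.004 -0.076 -0.   ] [-0.74 -0.06 -0.58]
28.0 [-0.004 -0.118  0.   ] [-1.03 -0.06 -0.87]
32.0 [-0.004 -0.16   0.   ] [-1.3  -0.06 -1.18]
36.0 [-0.004 -0.201  0.   ] [-1.54 -0.06 -1.5 ]
40.0 [-0.004 -0.243  0.   ] [-1.76 -0.06 -1.84]
44.0 [-0.004 -0.285  0.   ] [-1.95 -0.06 -2.2 ]
48.0 [-0.004 -0.327  0.   ] [-2.12 -0.06 -2.57]
```

View pics/w9.png

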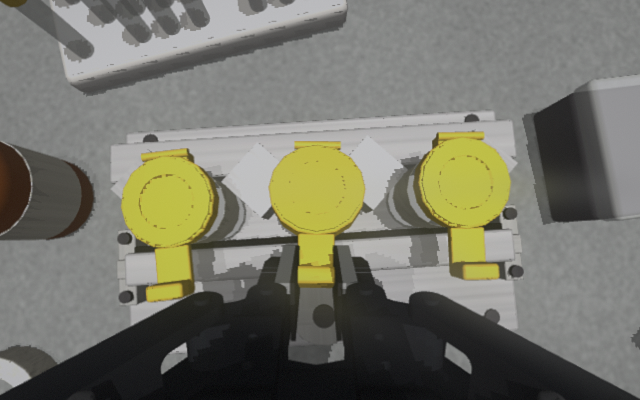

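>>> carry_out(deltas=[0, -0.03, 0, -0.4, 0, -0.3, 1, 0, -0.08, 0, -0.7, 0, -0.6, 1, 0, -0.12, 0, -1, 0, -0.9, 1, 0, -0.16, 0, -1.3, 0, -1.2, 1, 0, -0.2, 0, -1.5, 0, -1.5, 1, 0, -0.24, 0, -1.8, 0, -1.8, 1, 0, -0.24, 0, -1.8, 0, -1.8, 1])

```text
t: 15.05
tool_pos: [0.6296, 0.045, 0.1308]
tool_rot: [-2.234, 0.215, 2.015]
force: [-1.5, 0.8, -8.1]
finger_gap: 0.014
```

```bash
python3 lift.py 36 40 44 48 52 56 60 64 68; python3 -c "
from h import *
for n in ['wrist','scene']:
  p=get_image(n); c=p['color'][:,:,::-1]
  if n=='scene': c=cv2.resize(c[160:290,220:400],None,fx=4,fy=4)
  cv2.imwrite(f'pics/{n}10.png',c)"
```

```text
lip [0.61264395 0.04902126 0.10657427] H [0.67500328 0.03703946 0.10157427] q [ 0.16  0.42 -0.41  1.77  0.26  0.9  -2.13] [-1.5  0.8 -8.1] [0.62959907 0.0449873  0.13083728]
36.0 [-0.003  0.041 -0.001] [ 0.07 -0.07  0.06]
40.0 [-0.003 -0.001 -0.001] [-0.22 -0.07 -0.22]
44.0 [-0.003 -0.043 -0.001] [-0.5  -0.07 -0.52]
48.0 [-0.003 -0.085 -0.001] [-0.75 -0.07 -0.84]
52.0 [-0.003 -0.127 -0.001] [-0.97 -0.07 -1.17]
56.0 [-0.003 -0.169 -0.001] [-1.17 -0.07 -1.52]
60.0 [-0.003 -0.211 -0.001] [-1.34 -0.07 -1.88]
64.0 [-0.003 -0.253 -0.001] [-1.49 -0.07 -2.25]
68.0 [-0.003 -0.294 -0.001] [-1.61 -0.07 -2.63]
```

View pics/wrist10.png

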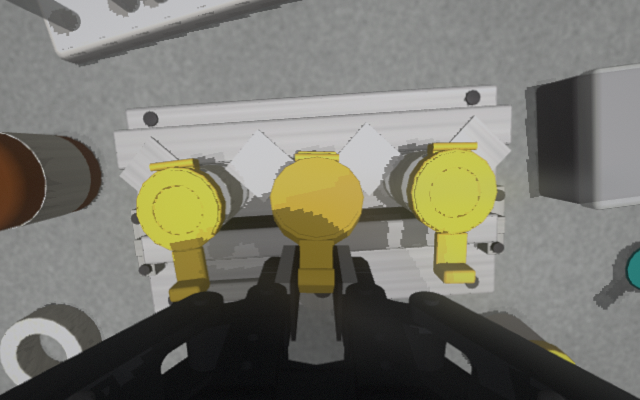

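View pics/scene10.png

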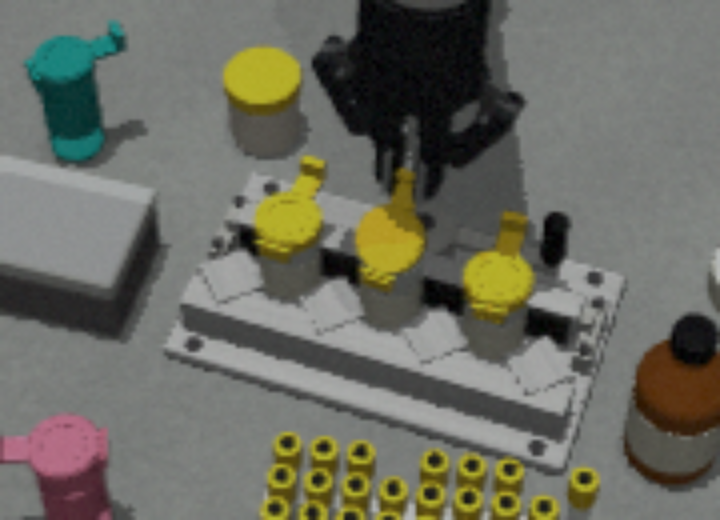

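Middle lid is coming up in the grip, vials still seated. Continuing the arc.

>>> carry_out(deltas=[0, -0.04, 0, -0.5, -0.1, -0.5, 1, 0, -0.09, 0, -0.8, -0.1, -0.8, 1, 0, -0.13, 0, -1, -0.1, -1.2, 1, 0, -0.17, 0, -1.2, -0.1, -1.5, 1, 0, -0.21, 0, -1.3, -0.1, -1.9, 1, 0, -0.25, 0, -1.5, -0.1, -2.3, 1, 0, -0.29, 0, -1.6, -0.1, -2.6, 1, 0, -0.29, 0, -1.6, -0.1, -2.6, 1])

```text
t: 15.82
tool_pos: [0.6503, 0.0417, 0.1476]
tool_rot: [-1.904, 0.187, 2.311]
force: [-8.1, 0.0, -5.2]
finger_gap: 0.0141
```

```bash
python3 lift.py 64 68 70 72 74 76; python3 -c "
from h import *
for n in ['wrist','scene']:
  p=get_image(n); c=p['color'][:,:,::-1]
  if n=='scene': c=cv2.resize(c[160:290,220:400],None,fx=4,fy=4)
  cv2.imwrite(f'pics/{n}11.png',c)"
```

```text
lip [0.61264395 0.04902126 0.10657427] H [0.67500328 0.03703946 0.10157427] q [ 0.17  0.61 -0.42  1.45  0.17  1.32 -2.02] [-8.1  0.  -5.2] [0.65031819 0.04166071 0.14762873]
64.0 [-0.002  0.043 -0.004] [-0.03 -0.01  0.02]
68.0 [-0.002  0.001 -0.004] [-0.26 -0.01 -0.31]
70.0 [-0.002 -0.02  -0.004] [-0.36 -0.01 -0.48]
72.0 [-0.002 -0.041 -0.004] [-0.46 -0.01 -0.65]
74.0 [-0.002 -0.062 -0.004] [-0.55 -0.01 -0.83]
76.0 [-0.002 -0.083 -0.004] [-0.63 -0.01 -1.01]
```

View pics/wrist11.png

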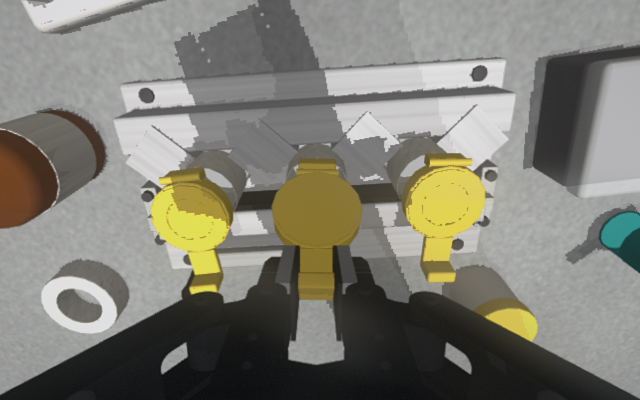

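View pics/scene11.png

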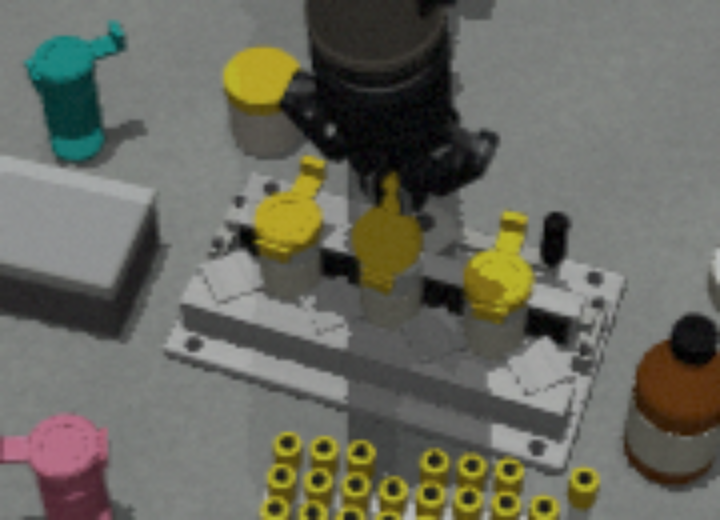

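>>> carry_out(deltas=[0, -0.02, 0, -0.3, 0, -0.4, 1, 0, -0.04, 0, -0.5, 0, -0.7, 1, 0, -0.06, 0, -0.6, 0, -0.8, 1, 0, -0.06, 0, -0.6, 0, -0.8, 1, 0, -0.06, 0, -0.6, 0, -0.8, 1, 0, -0.06, 0, -0.6, 0, -0.8, 1, 0, -0.06, 0, -0.6, 0, -0.8, 1])

```text
t: 16.5
tool_pos: [0.655, 0.0407, 0.1502]
tool_rot: [-1.829, 0.182, 2.372]
force: [-7.4, 1.0, -6.7]
finger_gap: 0.0139
```

```bash
python3 lift.py 64 68 70 72 74; python3 -c "
from h import *
W=None
for n in ['wrist','scene']:
  p=get_image(n); W=cloud(p); m=yellow(p)
  h=cv2.cvtColor(p['color'],cv2.COLOR_RGB2HSV); m=(h[...,0]>15)&(h[...,0]<36)&(h[...,1]>130)&(abs(W[...,1]-.042)<.018)&(abs(W[...,0]-.65)<.06)&(W[...,2]>.108)&(W[...,2]<.18)
  P=W[m]; c=P.mean(0); u,s,v=np.linalg.svd(P-c,full_matrices=False); nrm=v[2]; print(n,len(P),'normal',nrm.round(3),'tilt deg',np.degrees(np.arccos(abs(nrm[2]))))
  print(landmark_of('lever_knob',p)[:1],[np.round(d['centre'],3) for d in landmark_of('vial_a',p)])
  cv2.imwrite(f'pics/{n}12.png',p['color'][:,:,::-1])
print(observe())"
```

```text
lip [0.61264395 0.04902126 0.10657427] H [0.67500328 0.03703946 0.10157427] q [ 0.16  0.66 -0.41  1.37  0.16  1.4  -2.01] [-7.4  1.  -6.7] [0.65496455 0.04074518 0.15023601]
64.0 [-0.     0.107 -0.008] [ 0.34 -0.02  0.42]
68.0 [-0.001  0.065 -0.008] [ 0.1  -0.01  0.1 ]
70.0 [-0.001  0.044 -0.008] [-0.02 -0.01 -0.06]
72.0 [-0.001  0.023 -0.008] [-0.12 -0.01 -0.23]
74.0 [-0.001  0.003 -0.008] [-0.23 -0.01 -0.4 ]
wrist 6359 normal [-0.924  0.193 -0.331] tilt deg 70.6543688449793
[{'centre': [0.5994, 0.1377, 0.0624], 'confidence': 0.85}] [array([0.662, 0.106, 0.014]), array([ 0.642, -0.027,  0.014]), array([0.65 , 0.044, 0.011]), array([ 0.531, -0.218,  0.002])]
scene 219 normal [ 0.932 -0.156  0.328] tilt deg 70.84747245252711
[{'centre': [0.5959, 0.1407, 0.0626], 'confidence': 0.67}] [array([0.654, 0.045, 0.014]), array([0.66 , 0.11 , 0.013]), array([ 0.827, -0.122,  0.   ]), array([ 0.532, -0.217,  0.002]), array([ 0.648, -0.028,  0.016])]
{'t': 16.8, 'q': array([ 0.16262046,  0.65523417, -0.41293145,  1.37258225,  0.1621622 ,
        1.40418482, -2.00671768]), 'dq': array([ 0.00062877,  0.00133698,  0.0010676 , -0.00015583,  0.00014676,
       -0.00127328, -0.00133525]), 'joint_torque': array([ 1.28838323e+00, -6.20805216e+01, -4.61798474e+00, -2.94495982e+01,
        7.16842432e-01, -1.07421689e+00, -5.92692127e-02]), 'tool_pos': array([0.65496635, 0.04075219, 0.1502289 ]), 'tool_rot': array([-1.82884228,  0.18212081,  2.37193563]), 'force': array([-7.29077714,  1.66664239, -5.76671397]), 'ft_torque': array([ 0.43542857,  1.32133816, -0.04680154]), 'finger_gap': 0.013825180332865554}
```

View pics/wrist12.png

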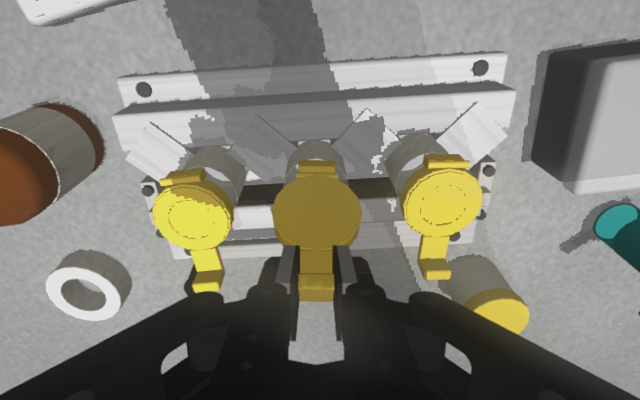

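Lid plane is 70.7° open in both cameras, held and still; lever knob at its stop position (0.597, 0.140), the other lids flat, vials seated. Handing in.

```bash
python3 -c "
from rig import *
print(sign_off())"
```

```text
the job is handed in; nothing more can be done
None
```

The middle lid was the loose one. I handed the job in at about 17 s with the gripper still holding it open at about 71°.

- **Clamping:** I swung the cam lever to its stop. It stopped moving there with 25 N on the knob, and the last pictures still show it at that position, to within a few mm.
- **Tapping:** I tapped left, middle, then right.

| Lid | Give | Height when it resisted | Force |
|---|---|---|---|
| Left | firm | 102 mm | 5–7 N |
| Middle | sank about 3.5 mm | 98.5 mm | 7–10 N |
| Right | firm | 102 mm | 10–12 N |

- **Lifting:** I pinched the middle lid's tab and brought it up along its hinge arc. The lid plane measured 70.7° in the wrist camera and 70.8° in the scene camera. The arm was still, and the finger gap was steady at 14 mm.
- **Everything else:** The other two lids look shut, and the vials are upright and down in the rack. I saw no bystander disturbed, though I judged that from the pictures rather than measuring each one.

No check failed or disagreed. `sign_off` gives no verdict, so I can't confirm the result.

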